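# Swing the lamp clear and top up the coaster stack

## Task

The lamp's arm is hanging over the lime tray. First swing it round to the robot's left until the lamp is fully off the tray and leave it there, then lay the loose blue coaster flat on top of the two stacked in the tray, making one neat, centred stack of three. Leave the stack standing in the middle of the tray and do not disturb the other things on the table.

Things in the scene. Friction and masses are not known exactly. Their poses are not given: they have to be found in the camera images.
- lamp_arm (a joint): Swing angle of the lamp arm about its upright pole (rad), from -0.25 to 2.5, stiff enough to stay where it is left. It starts near 0, with the lamp head over the tray; it grows as the arm turns clockwise seen from above: the head moves first towards the robot, then to the robot's left. About 1.2 or more is well clear of the tray.
- lamp_hinge (a point): Point on the vertical swing axis of the lamp, at the top of its black pole, 150 mm above the table (height of the underside of the arm). The pole is 20 mm thick on a round black foot of 120 mm diameter, 16 mm high, that stays put; the hinge hub is 34 mm in diameter and reaches up to 184 mm.
- lamp_head (a point): Centre of the underside of the white round lamp head, 225 mm from the swing axis, 150 mm above the table. The head is 110 mm in diameter and 24 mm thick (top at 174 mm); the aluminium arm to it is 22 mm wide, from 158 to 172 mm high.
- lamp_knob (a point): Centre of the upright round black grip with an orange top that stands on the middle of the lamp head, for swinging the lamp: 24 mm in diameter, 50 mm tall, from 174 to 224 mm above the table; this point is 200 mm above the table, 225 mm from the swing axis.
- tray: Lime hard silicone tray that does not slide, 210 mm along its x, 170 mm along its y, 16 mm high, walls and floor 5 mm thick. Origin: centre of its underside; y points to the side where the lamp's pole stands.
- coaster_low: Terracotta-coloured round coaster, 66 mm in diameter, 12 mm thick, lying near the middle of the tray floor. Origin: centre of its underside.
- coaster_low_center (a point): Centre of the terracotta coaster (6 mm above its underside).
- coaster_mid: White ceramic round coaster, 66 mm in diameter, 12 mm thick, lying on the terracotta one; its top is 29 mm above the table. Origin: centre of its underside.
- coaster_mid_center (a point): Centre of the white coaster (6 mm above its underside).
- coaster: Loose blue ceramic round coaster, 66 mm in diameter, 12 mm thick, 70 g, lying flat on the table to the robot's right of the tray; alike on both faces. Origin: centre of its underside.
- coaster_center (a point): Centre of the blue coaster (6 mm above its underside).
- tumbler: Stubby glass tumbler, 80 mm across the rim, 85 mm tall, upright. Bystander. Origin: centre of its underside.
- tub: Closed white plastic tub, 102 mm in diameter, 89 mm tall. Bystander. Origin: centre of its underside.
- opener: Flat chrome bottle opener, about 146 mm long along x, 44 mm wide at the head, 8 mm thick. Bystander. Origin: middle of its underside.
Things that resemble listed ones, but are neither listed nor needed, are in the scene too. There is more than one size of the coaster; the one meant has the size given above.

How it is judged:
By the outcome, as a careful person would: the job done as asked, in the order asked, and still so for the second after the job is handed in, with the robot touching nothing.
It also fails if it takes over 58 s, if anything falls off the work surface, if the arm or the gripper's body presses on something with over 40 N, if the wrist force passes 120 N, or if a joint passes its speed limit or range.

## Robot

A 7-joint arm with a two-finger parallel gripper is mounted at the origin on the work surface. World frame = base frame: x ahead of the robot, y to its left, z up, the work surface at z = 0. Lengths are in m, angles in rad, forces in N, time in s.
With the tool pointing down it reaches from about 0.425 to 0.875 m from the base axis. Payload 8.4 kg.
Tool frame: the origin (TCP) lies midway between the tips of the shut fingers; the grasp point (between the pads) lies 19 mm behind it (robot.tcp_to_grasp is the distance from the TCP to the grasp point, in m); z points along the fingers, y is the direction in which the jaws open and shut (so a half turn about z gives the same grasp; the last joint's range is limited). The gripper opens to 87 mm and grips with 3 to 60 N. Pads are 19 mm wide; open, the fingers measure 117 mm over their backs; the gripper's body (75 mm by 190 mm) begins 51 mm behind the grasp point.
Start: joints at [-1.267, 0.333, 0.04, 1.465, -0.013, 1.343, -0.059], TCP at [0.255, 0.598, 0.223] pointing down, gripper open.
Joint ranges: [-2.58, 2.58], [-0.38, 2.09], [-1.3, 1.39], [0.25, 2.4], [-1.5, 4.64], [0.08, 2.09], [-2.65, 2.65]. Speed limits (rad/s): [2.22, 2.22, 2.79, 2.79, 3.14, 3.14, 3.14].

## Interface

Orientations are given as a unit quaternion [w, x, y, z].
In Python, from bench import robot, viewer gives the robot as it stands. The module is installed in compiled form; this text tells all that it offers.
- The arm moves only by the shell command python3 -m crank 'ROWS' [OPENING] [FORCE]. ROWS is JSON, a list that holds one entry, the list of rows, each a list of 4 numbers: the shift along the tool's x, y, z in m, then the turn about the tool's z in degrees. In form: [[[dx, dy, dz, spin], ...]]. A call has exactly 10 rows; each row is the pose to reach, as a shift and turn from the pose commanded when the call began, along the tool's axes at that moment; what a row does not reach only later rows make up. A row lasts 1/10 s, in which the tool goes at most 50 mm and 8.59 degrees, less where a joint would pass 70% of its speed; a pose out of reach is approached as far as the arm can. A call with a gripper value outside its range is refused whole. OPENING is the closure in counts, from 0 (fully open) to 255 (shut), set as the call begins (- or left out, the last holds). The fingers move at their own pace and stop on an object; FORCE is the grip in N (left out, the last holds). Time passes only in rows, so rows that repeat a pose let the fingers close, or fill a call up. It gives the time, the measured TCP pose, the force and the opening at its end, in the units of the state.
- robot.observe(): the state, without advancing time (a new reading comes with each control period).
- viewer.read_camera(name): name is "scene" or "top" or "wrist"; returns the picture (400x640x3 uint8, red, green, blue); there is no depth.
- viewer.camera_model(name): a dict with "mtx" (3x3 intrinsics, pixels), "k1" (the pictures are not rectified: a ray, as slopes to the right and down, at radius r is drawn at 1 + k1 r^2 times it, then the intrinsics apply), "R" (3x3) and "t" (3): a world point X has camera coordinates R X + t. Camera axes: x right, y down, z forward; pixel columns grow to the right and rows downward; lengths in m; the calibration is good to about 2 mm. A picture is of the moment at which its call begins: read the wrist's pose just before it. camera_model takes no time and is no camera call; for the wrist camera it gives the pose at the moment of the call.
- robot.finish_job(): hands the job in, once; it reports no verdict.
The state is a dict: "time": time; "qpos": joint angles; "qd": joint speeds; "tau": joint torques, N m; "position": TCP position; "tool_rot": TCP orientation; "ft_force": force on the tool from outside, world axes, zero at the start; "wrist_torque": the same for the moment, N m; "width": finger opening in m.
Only numpy, scipy, OpenCV 4.12 (cv2) and the standard library are available. Lean on these libraries where they do the work, as an engineer would, in place of code of your own. Each camera call takes 0.05 s, during which the arm holds its last target. There are 200 camera calls.

## Working session

There is one attempt and no reset: what is moved stays moved. The work goes in short steps, Python scripts to look and compute and a shell command to move; the robot and the scene stay as the last step left them, time stands still between calls to the robot, and variables do not carry over. Pictures are saved under pics/ and viewed, about 8 in all and at most 12, crops included, and the job is handed in when it is done.

```bash
mkdir -p pics
cat > h.py <<'E'
import numpy as np, cv2
from bench import robot, viewer
def save(name,fn,crop=None,scale=1):
    im=viewer.read_camera(name)[:,:,::-1]
    if crop: x0,y0,x1,y1=crop; im=im[y0:y1,x0:x1]
    if scale!=1: im=cv2.resize(im,None,fx=scale,fy=scale,interpolation=cv2.INTER_CUBIC)
    cv2.imwrite('pics/'+fn,im)
def ray(m,u,v):
    K=np.array(m['mtx']);d=np.array([(u-K[0,2])/K[0,0],(v-K[1,2])/K[1,1]]);p=d.copy()
    for _ in range(20): p=d/(1+m['k1']*(p@p))
    R=np.array(m['R']);t=np.array(m['t'])
    return -R.T@t, R.T@np.array([p[0],p[1],1])
def px2w(m,u,v,z):
    c,d=ray(m,u,v); return c+d*(z-c[2])/d[2]
def w2px(m,X):
    x=np.array(m['R'])@np.array(X)+np.array(m['t']);p=x[:2]/x[2];p=p*(1+m['k1']*(p@p))
    K=np.array(m['mtx']);return K[0,0]*p[0]+K[0,2],K[1,1]*p[1]+K[1,2]
E
python3 - <<'E'
from h import *
s=robot.observe();print({k:np.round(v,3) for k,v in s.items()}, robot.tcp_to_grasp)
a=viewer.read_camera('top');b=viewer.read_camera('scene')
cv2.imwrite('pics/top0.png',a[:,:,::-1]);cv2.imwrite('pics/scene0.png',b[:,:,::-1])
for n in('top','scene'):
    m=viewer.camera_model(n);print(n,-np.array(m['R']).T@m['t'],np.round(m['R'],2).tolist(),np.array(m['mtx'])[0,0])
E
```

```text
{'time': np.float64(0.0), 'qpos': array([-1.267,  0.334,  0.04 ,  1.466, -0.013,  1.343, -0.058]), 'qd': array([-0.001,  0.   , -0.001, -0.   , -0.   , -0.001,  0.   ]), 'tau': array([-0.0000e+00, -6.5638e+01,  1.3350e+00, -4.0381e+01, -6.0000e-02,
        4.5000e-02,  0.0000e+00]), 'position': array([0.255, 0.598, 0.222]), 'tool_rot': array([-0.   ,  0.2  ,  0.98 , -0.001]), 'ft_force': array([0.407, 0.091, 0.462]), 'wrist_torque': array([-0.049, -0.005, -0.071]), 'width': np.float64(0.087)} 0.0187
top [ 0.43921754 -0.01424959  1.25959969] [[-0.02, -1.0, -0.01], [-0.99, 0.03, -0.13], [0.13, 0.01, -0.99]] 404.7264570542101
scene [ 1.26707888 -0.19121797  1.06771303] [[0.24, 0.97, 0.01], [0.76, -0.19, -0.63], [-0.6, 0.16, -0.78]] 465.1393408962351
```

View pics/top0.png

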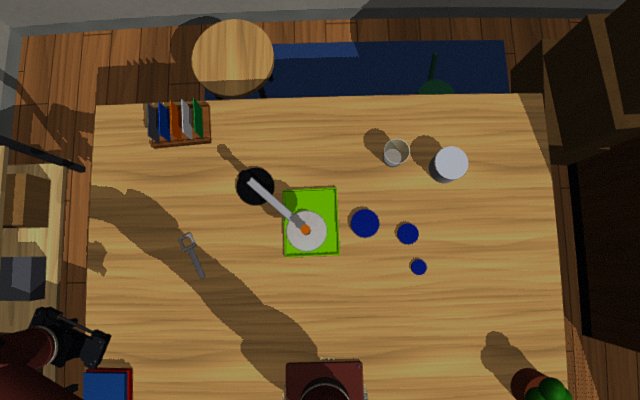

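View pics/scene0.png

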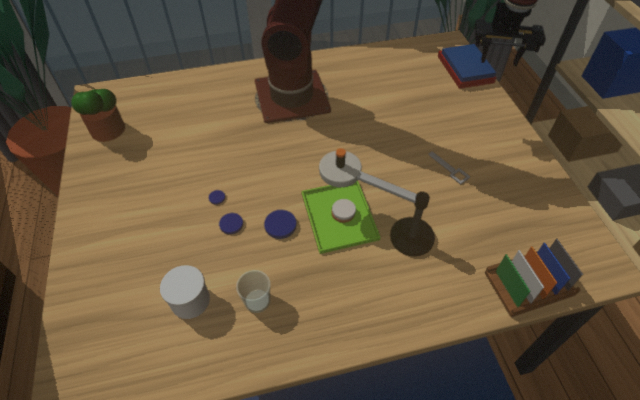

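The top view shows three blue discs, at (364,223) large, (407,233) medium and (418,267) small. The lamp knob is at (305,230), the hub near (252,182), and the tray at about (311,221). Next I measure the disc sizes and positions in enlarged crops.

Run:
```python
from h import *
a=cv2.imread('pics/top0.png');b=cv2.imread('pics/scene0.png')
for n,im in(('top',a),('scene',b)):
    m=viewer.camera_model(n);hsv=cv2.cvtColor(im,cv2.COLOR_BGR2HSV)
    mk=((hsv[...,0]>110)&(hsv[...,0]<130)&(hsv[...,1]>150)).astype(np.uint8)
    N,l,st,c=cv2.connectedComponentsWithStats(mk)
    for i in range(1,N):
        if st[i,4]>60 and 130<c[i][1]<290 and 190<c[i][0]<440:
            cs,_=cv2.findContours((l==i).astype(np.uint8),cv2.RETR_EXTERNAL,cv2.CHAIN_APPROX_NONE)
            P=np.array([px2w(m,u,v,.010)[:2] for u,v in cs[0][:,0]]);(x,y),r=cv2.minEnclosingCircle(P.astype(np.float32))
            print(n,c[i].round(),st[i,:4],'ctr',round(x,3),round(y,3),'dia mm',round(2000*r), 'minmax',P.min(0).round(3),P.max(0).round(3))
m=viewer.camera_model('top')
print('knobtop',px2w(m,305,230,.224),'hub',px2w(m,251,181,.184))
m=viewer.camera_model('scene');print('knobtop',px2w(m,341,152,.224),'hub',px2w(m,422,197,.184),'white',px2w(m,344,208,.029))
A=cv2.resize(a[170:270,230:430],None,fx=4,fy=4,interpolation=cv2.INTER_CUBIC)
B=cv2.resize(b[140:260,200:440],None,fx=3.3333,fy=3.3333,interpolation=cv2.INTER_CUBIC)[:,:800]
cv2.imwrite('pics/c.png',np.vstack([A[:200*1+0] if 0 else A[:400],B[:200]]) if 0 else A)
cv2.imwrite('pics/c2.png',B)
```

```text
top [365. 223.] [351 209  28  28] ctr 0.53 -0.137 dia mm 86 minmax [ 0.489 -0.179] [ 0.573 -0.095]
top [408. 233.] [398 224  20  20] ctr 0.494 -0.269 dia mm 63 minmax [ 0.464 -0.299] [ 0.523 -0.239]
top [418. 267.] [411 260  15  15] ctr 0.391 -0.297 dia mm 45 minmax [ 0.369 -0.318] [ 0.412 -0.274]
knobtop [0.50013381 0.03658533 0.224     ] hub [0.63863688 0.18246652 0.184     ]
knobtop [0.50364928 0.03871704 0.224     ] hub [0.65721558 0.20093836 0.184     ] white [0.53493812 0.0446634  0.029     ]
```

View pics/c.png

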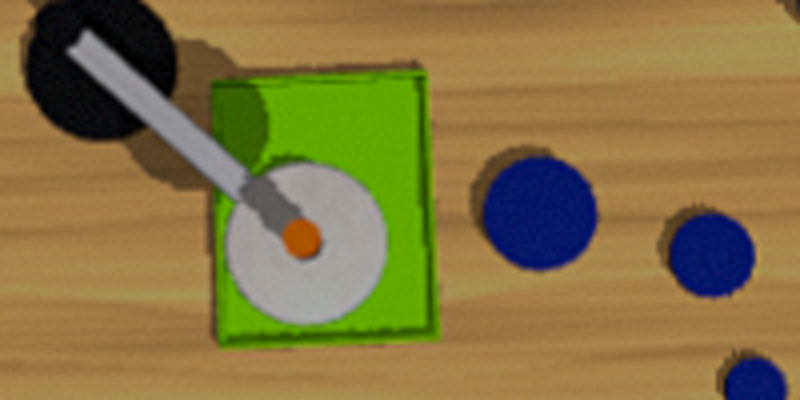

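View pics/c2.png

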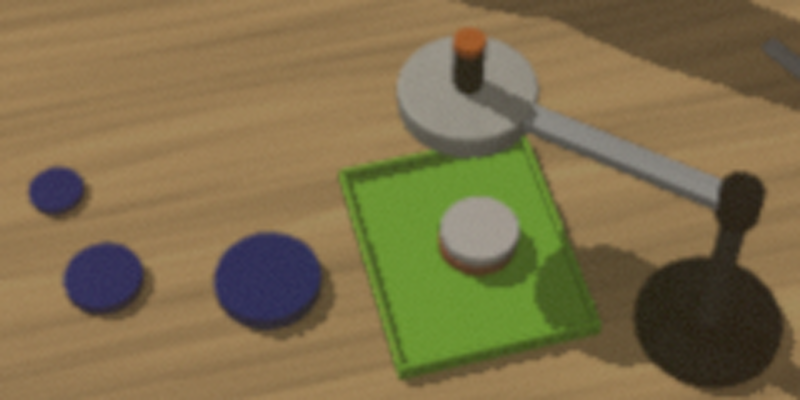

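Blue discs by measured diameter (top view): (364,223) is about 86 mm, (418,267) is about 45 mm, and (407,233) is about 63–66 mm. The one at (407,233) is therefore the target, at (0.494, -0.269). The lamp knob is at (0.502, 0.038) and its hinge at (0.657, 0.20). They are 224 mm apart, which fits the description.

Next I work out the move to a point above the knob.

```bash
cat >> h.py <<'E'
from scipy.spatial.transform import Rotation as Ro
def rot(s=None):
    q=(s or robot.observe())['tool_rot']; return Ro.from_quat([q[1],q[2],q[3],q[0]]).as_matrix()
def yaw():
    R=rot(); return np.degrees(np.arctan2(R[1,1],R[0,1]))
def delta(X):
    s=robot.observe(); return (rot(s).T@(np.array(X)-s['position'])).round(4)
E
python3 - <<'E'
from h import *
print(delta([.502,.038,.262]),yaw())
E
```

```text
[-0.4469 -0.4179 -0.0396] 66.92210200036459
```

```bash
python3 -m crank '[[[-0.03,-0.03,-0.04,0],[-0.06,-0.06,-0.04,0],[-0.09,-0.09,-0.04,-3],[-0.12,-0.12,-0.04,-6],[-0.15,-0.15,-0.04,-9],[-0.18,-0.18,-0.04,-12],[-0.21,-0.21,-0.04,-15],[-0.24,-0.24,-0.04,-18],[-0.27,-0.27,-0.04,-22],[-0.30,-0.30,-0.04,-29]]]' 0
python3 - <<'E'
from h import *
print(delta([.502,.038,.262]),yaw())
E
```

```text
time: 1.1
position: [0.4134, 0.2026, 0.2624]
tool_rot: [-0.0, -0.053, 0.999, 0.0]
ft_force: [0.9, 0.4, 0.1]
width: 0.0871
[-0.0706 -0.173   0.0004] 96.10023913339403
```

```bash
python3 -m crank '[[[-0.015,-0.036,0,0],[-0.028,-0.07,0,0],[-0.042,-0.105,0,0],[-0.056,-0.14,0,0],[-0.07,-0.173,0,0],[-0.07,-0.173,0,0],[-0.07,-0.173,0,0],[-0.07,-0.173,0,0],[-0.07,-0.173,0,0],[-0.07,-0.173,0,0]]]'
python3 - <<'E'
from h import *
m=viewer.camera_model('wrist');save('wrist','w1.png')
for X in([.502,.038,.224],[.657,.2,.184]):print(w2px(m,X))
s=robot.observe();print(s['position'])
E
```

```text
time: 2.1
position: [0.5004, 0.0404, 0.2626]
tool_rot: [-0.0, -0.052, 0.999, 0.0]
ft_force: [-1.1, 0.2, -0.4]
width: 0.0868
(np.float64(318.45745084025646), np.float64(218.93723560092013))
(np.float64(469.26430479571985), np.float64(373.0608950722644))
[0.50041258 0.04023445 0.26256008]
```

View pics/w1.png

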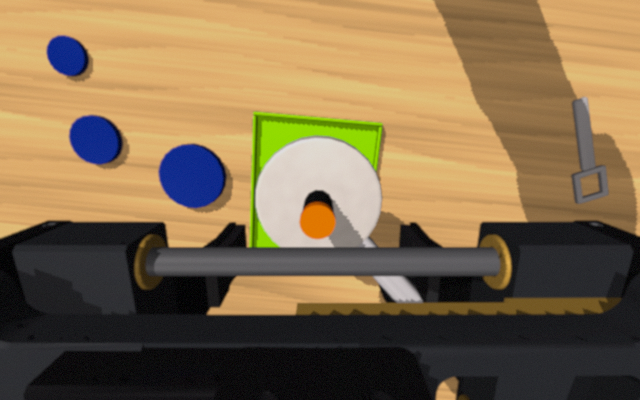

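The knob's top is at (317,220), about 1 px from the predicted position. I descend and grip it lightly.

```bash
python3 -m crank '[[[0,-0.001,0.02,0],[0,-0.001,0.04,0],[0,-0.001,0.06,0],[0,-0.001,0.072,0],[0,-0.001,0.072,0],[0,-0.001,0.072,0],[0,-0.001,0.072,0],[0,-0.001,0.072,0],[0,-0.001,0.072,0],[0,-0.001,0.072,0]]]' 0
python3 -m crank '[[[0,0,0,0],[0,0,0,0],[0,0,0,0],[0,0,0,0],[0,0,0,0],[0,0,0,0],[0,0,0,0],[0,0,0,0],[0,0,0,0],[0,0,0,0]]]' 255 15
python3 - <<'E'
from h import *
p=robot.observe()['position'];k=p[:2];print(k)
h=np.array([.657,.200]);v=k-h;print(np.linalg.norm(v))
R=rot()
for a in range(4,89,4):
    t=-np.radians(a);X=h+np.array([[np.cos(t),-np.sin(t)],[np.sin(t),np.cos(t)]])@v
    print(a,X.round(3),(R.T@np.r_[X-k,0])[:2].round(3))
E
```

```text
time: 3.15
position: [0.5009, 0.0385, 0.1909]
tool_rot: [0.0, -0.052, 0.999, 0.0]
ft_force: [-0.1, 0.2, -0.4]
width: 0.087
time: 4.15
position: [0.5006, 0.0381, 0.1905]
tool_rot: [-0.0, -0.051, 0.999, -0.0]
ft_force: [-1.3, -0.8, 1.6]
width: 0.0237
[0.50055043 0.03814133]
0.2251104100355338
4 [0.49  0.049] [0.01  0.012]
8 [0.48  0.061] [0.018 0.025]
12 [0.47  0.074] [0.026 0.039]
16 [0.462 0.088] [0.033 0.053]
20 [0.455 0.101] [0.039 0.068]
24 [0.448 0.116] [0.044 0.083]
28 [0.443 0.131] [0.048 0.098]
32 [0.439 0.146] [0.051 0.113]
36 [0.435 0.161] [0.052 0.129]
40 [0.433 0.177] [0.053 0.145]
44 [0.432 0.192] [0.052 0.16 ]
48 [0.432 0.208] [0.051 0.176]
52 [0.433 0.224] [0.048 0.191]
56 [0.435 0.239] [0.044 0.207]
60 [0.439 0.255] [0.039 0.222]
64 [0.443 0.27 ] [0.034 0.236]
68 [0.448 0.284] [0.027 0.25 ]
72 [0.455 0.299] [0.019 0.264]
76 [0.462 0.313] [0.01  0.277]
80 [0.47  0.326] [0.    0.289]
84 [0.48  0.339] [-0.01   0.301]
88 [0.49  0.351] [-0.021  0.312]
```

```bash
python3 -m crank '[[[0.010,0.012,0,0],[0.018,0.025,0,0],[0.026,0.039,0,0],[0.033,0.053,0,0],[0.039,0.068,0,0],[0.044,0.083,0,0],[0.048,0.098,0,0],[0.051,0.113,0,0],[0.052,0.129,0,0],[0.053,0.145,0,0]]]'
```

```text
time: 5.15
position: [0.4324, 0.1776, 0.19]
tool_rot: [-0.001, -0.051, 0.999, -0.0]
ft_force: [-1.6, -2.3, -3.4]
width: 0.0236
```

Forces are small. Second half, with each row measured from the new start at 40°.

```bash
python3 -m crank '[[[-0.001,0.015,0,0],[-0.002,0.031,0,0],[-0.005,0.046,0,0],[-0.009,0.062,0,0],[-0.014,0.077,0,0],[-0.019,0.091,0,0],[-0.026,0.105,0,0],[-0.034,0.119,0,0],[-0.043,0.132,0,0],[-0.053,0.144,0,0]]]'
python3 -m crank '[[[0,0,0,0],[0,0,0,0],[0,0,0,0],[0,0,0,0],[0,0,0,0],[0,0,0,0],[0,0,0,0],[0,0,-0.03,0],[0,0,-0.06,0],[0,0,-0.08,0]]]' 0
python3 - <<'E'
from h import *
print(delta([.497,-.268,.26]),yaw(),robot.observe()['qpos'])
E
```

```text
time: 6.15
position: [0.4715, 0.3274, 0.1904]
tool_rot: [-0.0, -0.052, 0.999, 0.0]
ft_force: [-0.5, -2.1, -4.8]
width: 0.0235
time: 7.15
position: [0.4713, 0.3261, 0.2727]
tool_rot: [0.001, -0.052, 0.999, 0.001]
ft_force: [0.4, 0.6, 0.4]
width: 0.086
[ 0.0357 -0.5936  0.012 ] 95.91270345681306 [-0.96185012  0.15161606  0.31666453  1.59683522 -0.04791729  1.39897706
  1.03352213]
```

```bash
python3 -m crank '[[[0.004,-0.045,0,0],[0.007,-0.09,0,0],[0.010,-0.135,0,0],[0.013,-0.18,0,0],[0.016,-0.225,0,0],[0.019,-0.27,0,0],[0.022,-0.315,0,0],[0.025,-0.36,0,0],[0.028,-0.405,0,0],[0.030,-0.45,0,0]]]'
python3 -m crank '[[[0.001,-0.045,0.015,0],[0.003,-0.09,0.035,0],[0.005,-0.13,0.06,0],[0.006,-0.143,0.09,0],[0.006,-0.143,0.11,0],[0.006,-0.143,0.112,0],[0.006,-0.143,0.112,0],[0.006,-0.143,0.112,0],[0.006,-0.143,0.112,0],[0.006,-0.143,0.112,0]]]'
python3 - <<'E'
from h import *
print(delta([.494,-.269,.16]),yaw())
m=viewer.camera_model('wrist');w=viewer.read_camera('wrist')[:,:,::-1];cv2.imwrite('pics/w2.png',w)
t=viewer.read_camera('top')[:,:,::-1];cv2.imwrite('pics/t2.png',t)
s=viewer.read_camera('scene')[:,:,::-1];cv2.imwrite('pics/s2.png',s)
print(w2px(m,[.494,-.269,.012]))
hsv=cv2.cvtColor(w,cv2.COLOR_BGR2HSV)
mk=((hsv[...,0]>108)&(hsv[...,0]<132)&(hsv[...,1]>140)&(hsv[...,2]>40)).astype(np.uint8)
N,l,st,c=cv2.connectedComponentsWithStats(mk)
for i in range(1,N):
    if st[i,4]>500: print(c[i].round(1),st[i],px2w(m,*c[i],.011))
cv2.imwrite('pics/v2.png',np.hstack([cv2.resize(w,(400,250)),cv2.resize(s[100:275,240:520],(400,250))]))
cv2.imwrite('pics/v3.png',np.vstack([w[:300],cv2.resize(s[130:270,270:569],(640,300))]))
E
```

```text
time: 8.15
position: [0.4871, -0.1266, 0.2709]
tool_rot: [0.0, -0.052, 0.999, 0.0]
ft_force: [1.9, 1.1, -0.8]
width: 0.0871
time: 9.15
position: [0.4969, -0.2674, 0.1595]
tool_rot: [0.001, -0.052, 0.999, -0.0]
ft_force: [-0.3, -0.3, 1.3]
width: 0.087
[ 0.0031 -0.0013 -0.0005] 95.96287108427218
(np.float64(320.94852237373556), np.float64(180.23668298012439))
[301.9  73.4] [ 279   48   47   51 1888] [ 0.39268755 -0.29772628  0.011     ]
[321.3 180.6] [ 291  151   61   60 2877] [ 0.49454386 -0.26862233  0.011     ]
[443.6 216.8] [ 398  187   84   61 3637] [ 0.52030671 -0.13386309  0.011     ]
```

View pics/v3.png

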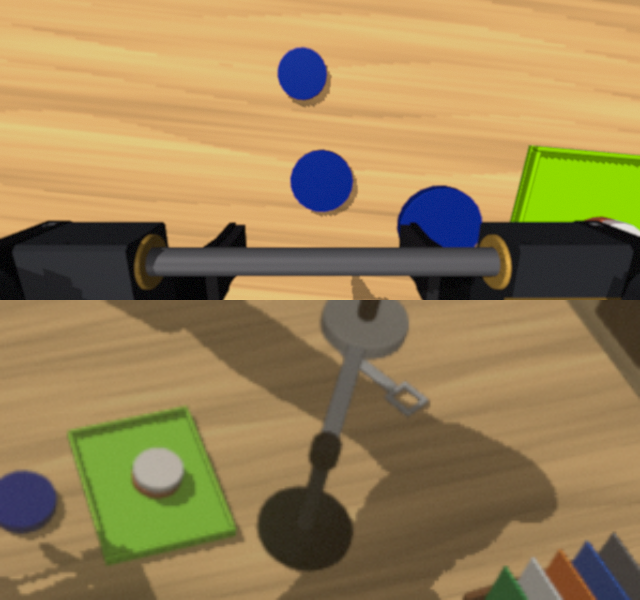

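The wrist view shows the mid-size blue disc at (321,181), between the small one at (302,73) and the large one at the right jaw (441,217). The scene crop below it shows the lamp well clear of the tray. The target is at (0.4945, -0.2687), so I descend and grip. The jaw width should then confirm the size.

```bash
python3 -m crank '[[[0.0025,-0.001,0.03,0],[0.0025,-0.001,0.06,0],[0.0025,-0.001,0.09,0],[0.0025,-0.001,0.115,0],[0.0025,-0.001,0.135,0],[0.0025,-0.001,0.148,0],[0.0025,-0.001,0.154,0],[0.0025,-0.001,0.156,0],[0.0025,-0.001,0.156,0],[0.0025,-0.001,0.156,0]]]'
python3 -m crank '[[[0,0,0,0],[0,0,0,0],[0,0,0,0],[0,0,0,0],[0,0,0,0],[0,0,0,0],[0,0,0,0],[0,0,0,0],[0,0,0,0],[0,0,0,0]]]' 255 25
python3 - <<'E'
from h import *
t=cv2.imread('pics/t2.png');s=cv2.imread('pics/s2.png')
for n,im in(('top',t),('scene',s)):
    m=viewer.camera_model(n)
    g=im.astype(int);mx=g.max(2);mn=g.min(2)
    for name,mk,z in(('tray',(g[...,1]>1.5*g[...,2])&(g[...,1]>2.5*g[...,0])&(g[...,1]>60),.016),('white',(mx-mn<50)&(mx>120),.029)):
        mk=mk.astype(np.uint8);w=np.zeros_like(mk);w[170:270,270:360]=1;mk*=w
        N,l,st,c=cv2.connectedComponentsWithStats(mk);i=1+st[1:,4].argmax()
        cs,_=cv2.findContours((l==i).astype(np.uint8),cv2.RETR_EXTERNAL,cv2.CHAIN_APPROX_NONE)
        P=np.array([px2w(m,u,v,z)[:2] for u,v in cs[0][:,0]],np.float32)
        print(n,name,st[i],cv2.minAreaRect(P) if name=='tray' else (cv2.minEnclosingCircle(P),c[i]))
out=np.hstack([cv2.resize(t[170:270,265:365],(400,400),interpolation=2),cv2.resize(s[165:265,295:395],(400,400),interpolation=2)])
cv2.imwrite('pics/v4.png',out)
E
```

```text
time: 10.3
position: [0.4945, -0.2691, 0.0034]
tool_rot: [0.001, -0.052, 0.999, -0.0]
ft_force: [-0.2, -0.3, -0.5]
width: 0.0872
time: 11.3
position: [0.494, -0.2688, 0.0027]
tool_rot: [0.0, -0.052, 0.999, 0.0]
ft_force: [-1.1, 1.6, 5.7]
width: 0.0652
top tray [ 283  188   56   69 3150] ((0.5381019711494446, 0.029822401702404022), (0.205673947930336, 0.16702648997306824), 1.0064576864242554)
top white [296 212  22  22 381] (((0.5339558720588684, 0.04196532443165779), 0.033722955733537674), array([306.29396325, 222.64566929]))Traceback (most recent call last):
  File "<stdin>", line 8, in <module>
ValueError: attempt to get argmax of an empty sequence
```

The jaw width of 65 mm confirms the 66 mm coaster. I lift it and hover beyond the stack for a close look at the two coasters in the tray.

```bash
python3 -m crank '[[[0,0,-0.02,0],[0,0,-0.05,0],[0,0,-0.09,0],[0,0.02,-0.13,0],[-0.01,0.06,-0.155,0],[-0.02,0.10,-0.155,0],[-0.03,0.145,-0.155,0],[-0.04,0.19,-0.155,0],[-0.05,0.235,-0.155,0],[-0.06,0.275,-0.155,0]]]'
python3 -m crank '[[[-0.005,0.02,0,0],[-0.01,0.03,0,0],[-0.015,0.033,0,0],[-0.018,0.033,0,0],[-0.02,0.033,0,0],[-0.02,0.033,0,0],[-0.02,0.033,0,0],[-0.02,0.033,0,0],[-0.02,0.033,0,0],[-0.02,0.033,0,0]]]'
python3 - <<'E'
from h import *
m=viewer.camera_model('wrist');s=robot.observe();w=viewer.read_camera('wrist')[:,:,::-1];cv2.imwrite('pics/w3.png',w)
np.savez('w3.npz',**{k:np.array(v) for k,v in m.items()})
print(s['position'],s['width'],w2px(m,[.534,.042,.029]),w2px(m,s['position']))
cv2.imwrite('pics/w3c.png',cv2.resize(w[0:260,170:470],(692,600),interpolation=2))
E
```

```text
time: 12.3
position: [0.5249, 0.0133, 0.1574]
tool_rot: [0.0, -0.052, 0.999, 0.0]
ft_force: [1.0, 0.2, -1.3]
width: 0.0652
time: 13.3
position: [0.5417, 0.0458, 0.1576]
tool_rot: [0.0, -0.052, 0.999, 0.0]
ft_force: [-0.3, -0.4, -0.3]
width: 0.065
[0.54166045 0.04575339 0.15759861] 0.06504759107628819 (np.float64(319.1578112345401), np.float64(179.47653100843465)) (np.float64(322.23116207256453), np.float64(238.71657514314498))
```

View pics/w3c.png

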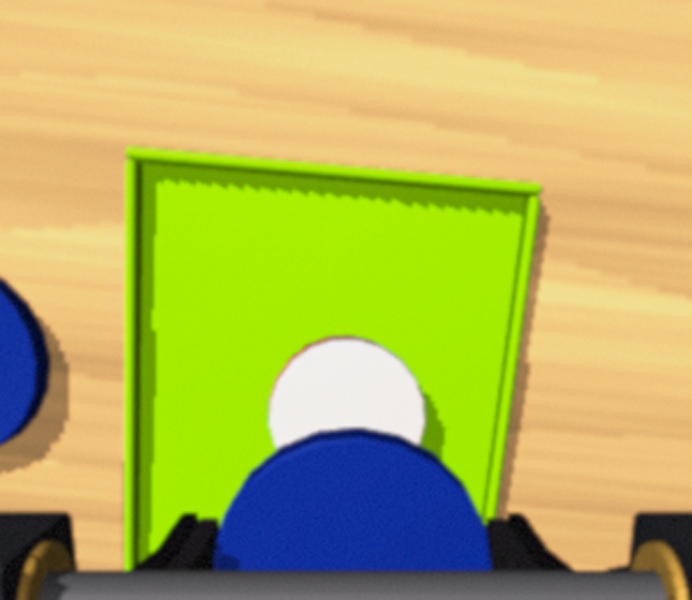

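The white coaster is at crop (347,415), full-picture (320,180). Only a thin terracotta sliver shows at its upper left. The held blue coaster's far rim is visible at crop (353,429). I fit circles to all three rims.

Run:
```python
from h import *
from scipy.optimize import least_squares
m={k:v for k,v in np.load('w3.npz').items()};m['k1']=float(m['k1'])
w=cv2.imread('pics/w3.png');hsv=cv2.cvtColor(w,cv2.COLOR_BGR2HSV).astype(int);H,S,V=hsv[...,0],hsv[...,1],hsv[...,2]
tcp=robot.observe()['position']
def fit(mk,z,sel,g):
    N,l,st,c=cv2.connectedComponentsWithStats(mk.astype(np.uint8))
    i=1+st[1:,4].argmax();cs,_=cv2.findContours((l==i).astype(np.uint8),0,cv2.CHAIN_APPROX_NONE)
    p=np.array([q for q in cs[0][:,0] if sel(*q)]);P=np.array([px2w(m,u,v,z)[:2] for u,v in p])
    r=least_squares(lambda a:np.hypot(*(P-a[:2]).T)-a[2],[*g,.033],loss='soft_l1',f_scale=.0007)
    r2=least_squares(lambda a:np.hypot(*(P-a).T)-.0327,g,loss='soft_l1',f_scale=.0007)
    print(len(p),r.x.round(4),'fixR',r2.x.round(4),'rms',np.sqrt(np.mean(r2.fun**2)).round(5))
box=np.zeros(w.shape[:2],bool);box[130:240,240:400]=1
wh=(S<60)&(V>120)&box
fit(wh,.029,lambda u,v:v<180,[.534,.042])
ter=((H<22)|(H>170))&(S>60)&(V>60)&box&(np.arange(400)[:,None]<190)
ys,xs=np.where(ter&(xs_:=np.abs(np.arange(640)[None]-320)<45));print('terra px',len(xs),xs.min() if len(xs) else 0,ys.min() if len(xs) else 0)
fit((wh|ter),.023,lambda u,v:v<180,[.534,.042])
bl=(H>105)&(H<135)&(S>130)&box
fit(bl,tcp[2]+.0093,lambda u,v:v<225,tcp[:2])
print(tcp, 'cam',-np.array(m['R']).T@m['t'])
# tray centre from wrist corners
for u,v in((130,150),(538,188)): print(px2w(m,170+u/2.307,v/2.307,.016))
```

```text
94 [0.5344 0.0428 0.0321] fixR [0.5352 0.0428] rms 0.0004
terra px 35 288 146
95 [0.5351 0.0425 0.0327] fixR [0.5351 0.0425] rms 0.00043
125 [0.5395 0.0455 0.0304] fixR [0.5423 0.0458] rms 0.00059
[0.54167172 0.04577083 0.15759884] cam [0.47398012 0.0386733  0.32029884]
[ 0.43786618 -0.05435239  0.016     ]
[0.43515877 0.11120273 0.016     ]
```

Run:
```python
from h import *
print(delta([.5345,.0428,.036]))
```

```text
[ 0.0074 -0.0022  0.1216]
```

```bash
python3 -m crank '[[[0.0075,-0.002,0.02,0],[0.0075,-0.002,0.045,0],[0.0075,-0.002,0.07,0],[0.0075,-0.002,0.09,0],[0.0075,-0.002,0.105,0],[0.0075,-0.002,0.115,0],[0.0075,-0.002,0.12,0],[0.0075,-0.002,0.1215,0],[0.0075,-0.002,0.1215,0],[0.0075,-0.002,0.1215,0]]]'
python3 - <<'E'
from h import *
print(delta([.5345,.0428,.032]))
E
```

```text
time: 14.35
position: [0.535, 0.0431, 0.0367]
tool_rot: [0.001, -0.052, 0.999, 0.0]
ft_force: [0.7, 0.4, -0.9]
width: 0.0651
[ 0.0005 -0.0002  0.0047]
```

```bash
python3 -m crank '[[[0.0005,0,0.001,0],[0.0005,0,0.002,0],[0.0005,0,0.003,0],[0.0005,0,0.004,0],[0.0005,0,0.0045,0],[0.0005,0,0.005,0],[0.0005,0,0.005,0],[0.0005,0,0.005,0],[0.0005,0,0.005,0],[0.0005,0,0.005,0]]]'
```

```text
time: 15.35
position: [0.534, 0.043, 0.0317]
tool_rot: [-0.0, -0.052, 0.999, 0.0]
ft_force: [-4.2, -0.5, 9.5]
width: 0.065
```

```bash
python3 -m crank '[[[0,0,0,0],[0,0,0,0],[0,0,0,0],[0,0,0,0],[0,0,0,0],[0,0,0,0],[0,0,0,0],[0,0,-0.004,0],[0,0,-0.01,0],[0,0,-0.02,0]]]' 30
python3 -m crank '[[[0,0,0,0],[0,0,0,0],[0,0,-0.03,0],[0,0,-0.06,0],[0,0,-0.09,0],[0,0,-0.11,0],[0,0,-0.11,0],[0,0,-0.11,0],[0,0,-0.11,0],[0,0,-0.11,0]]]' 0
python3 - <<'E'
from h import *
m=viewer.camera_model('wrist');w=viewer.read_camera('wrist')[:,:,::-1];cv2.imwrite('pics/w4.png',w)
s=viewer.read_camera('scene')[:,:,::-1];cv2.imwrite('pics/s4.png',s)
hsv=cv2.cvtColor(w,cv2.COLOR_BGR2HSV).astype(int);mk=((hsv[...,0]>105)&(hsv[...,0]<135)&(hsv[...,1]>130))
mk[:,:240]=0;mk[:,400:]=0
N,l,st,c=cv2.connectedComponentsWithStats(mk.astype(np.uint8));i=1+st[1:,4].argmax()
print(c[i],st[i],px2w(m,*c[i],.040))
cv2.imwrite('pics/v5.png',np.hstack([cv2.resize(w[110:250,250:390],(400,400),interpolation=2),cv2.resize(s[160:260,290:390],(400,400),interpolation=2)]))
E
```

```text
time: 16.35
position: [0.5337, 0.0428, 0.0515]
tool_rot: [-0.0, -0.052, 0.999, -0.0]
ft_force: [0.3, -0.5, 1.3]
width: 0.0768
time: 17.35
position: [0.5333, 0.0429, 0.16]
tool_rot: [-0.001, -0.052, 0.999, -0.0]
ft_force: [0.3, 0.1, 0.0]
width: 0.0869
[322.76799541 190.79638658] [ 290  158   67   67 3487] [0.53420773 0.04344095 0.04      ]
```

View pics/v5.png

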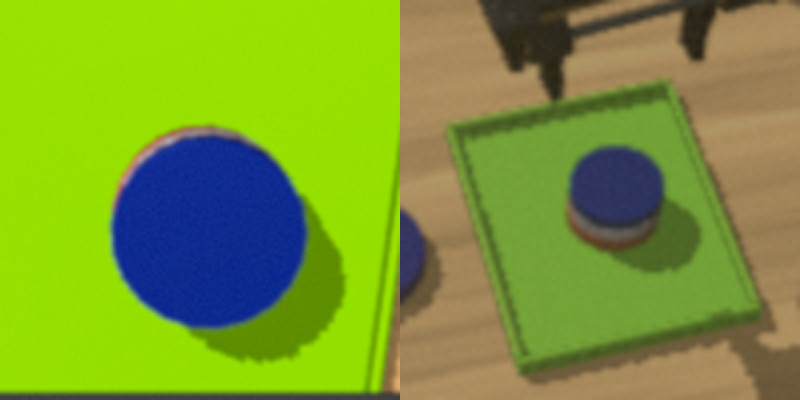

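View pics/s4.png

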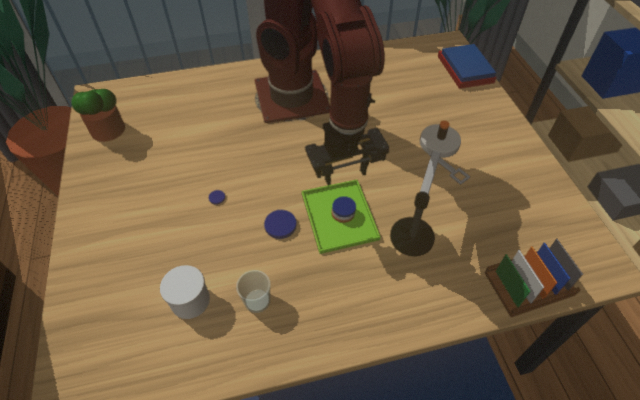

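The scene shows the stack of three in the tray at (344,210) and the lamp clear of it at (440,138). The tumbler, tub, opener and other discs have not moved, and the gripper is free. I hand in the job.

```bash
python3 -c "
from bench import robot
robot.finish_job();print(robot.observe()['time'])"
```

```text
the job is handed in; nothing more can be done
the job is handed in; nothing more can be done
```

The lamp is swung off the tray and the blue coaster is on top of the stack. I handed the job in at about 17.5 s of the 58 s allowed.

- **Lamp:** I held it by its knob and swung it about 80° (1.4 rad) to the robot's left. It was still well clear of the tray in the last picture.
- **Coaster:** I picked the mid-size of the three blue discs. It measured 65 mm between the jaws, against the stated 66 mm. I set it on the white coaster and let go.
- **Stack:** The blue coaster's centre measured (0.534, 0.043) against (0.535, 0.043) for the white one, so they agree within about 1 mm. In the last close-up the stack looked flat and neat.
- **Position in the tray:** The two stacked coasters already lay about 15 mm from the tray's measured centre. I left them there, so the stack of three is off the exact middle by the same amount.
- **Other things:** The tumbler, tub, opener and other discs looked unmoved. The highest force I read was about 10 N, when setting the coaster down.

One automatic measurement on a scene-camera picture failed, so I used the top and wrist cameras for the stack and tray positions instead.

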